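# Gauge a spare projector lamp against the length marker

## Task

Lay the spare lamp in the length gauge's two V-rests, centred, with its copper-capped end on the blue rest; handle it only by its metal end caps, never the quartz, and set it down gently. Then draw the gauge's sprung red handle out until the red pointer is level with the green marker, without running past it, hold it there for two seconds so the length can be compared, and ease it all the way back home under control before letting go. Leave the marker, spray can, mallet, tin and copper lug where they are.

Things in the scene. Friction and masses are not known exactly. Their poses are not given: they have to be found in the camera images.
- lamp: Loose short-arc lamp, 200 mm long, 160 g, lying level in the trough. Origin at its middle on its axis; +x along the axis to the copper end (the body may be rolled about x). Metal end caps 22 mm diameter, each from 38 to 100 mm from the middle: copper on the +x side, steel on the -x side. Between them the clear quartz.
- quartz: The clear quartz part of the lamp, fixed to it: from -38 to +38 mm along the lamp's axis, 41 mm diameter at the middle, narrowing to 20 mm at the caps. Origin and axes as the lamp's. The fingers must not touch it.
- copper_end (a point): Centre of the outer end face of the lamp's copper cap.
- trough: Fixed padded steel trough, 116 mm long (x) by 86 mm wide (y), open at both ends, side walls 32 mm high. Origin at the centre of its underside on the bench. Black rubber V-pads hold the lamp's axis 42 mm above the bench along the trough's x; both caps overhang the trough's ends by about 42 mm. Its position and yaw vary.
- gauge: Fixed lamp length gauge, position and yaw vary. Dark steel base plate 10 mm thick, x from -160 to +150 mm, y from -90 to +90 mm. Origin at the centre of the underside on the bench, +x the pull direction. V-rests at y = -50 mm. A white scale bar lies at y = -10 to +16 mm, x = -90 to +110 mm, top 36 mm up. The sprung slide runs on a rail at y = +55 mm.
- blue_rest (a point): Valley of the blue V-rest, at gauge x = -54, y = -50 mm, 55 mm above the bench. The white V-rest is alike at x = +54 mm. Each is 12 mm thick along x and 43 mm across, with 45 degree faces and tips 74 mm above the bench. Axes as the gauge's.
- rest_mid (a point): Point midway between the two V-rests where the lamp's middle belongs: gauge x = 0, y = -50 mm, 71 mm above the bench (height of the lamp's axis when it lies in the V's). Axes as the gauge's.
- puller (a joint): Travel of the sprung slide along the gauge's +x in m: 0 fully home (its stop), 0.155 at most. The spring always pulls it home: about 3.2 N at home plus 0.08 N per mm; it flies back if let go.
- handle (a point): Grip point on the slide's red upright handle, a tab 16 mm thick (gauge x) by 34 mm wide (gauge y), from 41 to 91 mm above the bench; this point lies 72 mm up on its centre. It stands on a steel carriage 44 by 36 mm, top 41 mm up. At home at gauge x = -120, y = +55 mm. Axes as the gauge's.
- pointer_tip (a point): Tip of the slide's thin red pointer, 40 mm up over the white scale, 45 mm farther along gauge +x than the handle; it moves with the handle. Axes as the gauge's.
- marker_line (a point): Green line (3 mm wide) of the marker clip on the white scale; varies from 65 to 140 mm of pull from the pointer's home. The clip is 14 mm wide and 43 mm high above the bench at most. Level means the pointer has the same gauge x as this line. Axes as the gauge's.
- spray_can: Bystander: standing contact-cleaner can, 62 mm diameter, 180 mm high, loose. Origin at the centre of its underside.
- mallet: Bystander: mallet with orange rubber head, lying, loose. Origin under the middle of the head (54 mm diameter, 90 mm long along its y, 54 mm high); handle runs along -x to 185 mm from the origin, up to 38 mm high.
- tin: Bystander: round aluminium tin with a black lid, 80 mm diameter, 62 mm high, loose. Origin at the centre of its underside.
- lug: Bystander: copper grounding lug lying flat, 92 by 30 mm, up to 20 mm high, loose. Origin on its underside near its middle.
Not all that is in view belongs to the job. There is more than one size of the lamp; the one meant has the size given above.

How it is judged (in metres and radians):
On the way, in this order (a step that is already met when the one before it is completed fails the run):
1. the lamp lies released in both V-rests, centred, copper end on the blue rest (x of lamp in the frame of rest_mid between -0.012 and 0.012 m and y of lamp in the frame of rest_mid between -0.005 and 0.005 m and z of lamp in the frame of rest_mid between -0.005 and 0.005 m and x of copper_end in the frame of gauge below -0.08 m and angle between the x axis of lamp and the x axis of gauge, either way round below 0.07 rad and linear speed of lamp below 0.02 m/s and contact force between the fingers and lamp below 0.1 N), for 0.3 s.
2. with the lamp there, the pointer is held level with the green marker (within 4 mm) for 1.5 s (all of step 1 and x of pointer_tip in the frame of marker_line between -0.004 and 0.004 m), for 1.5 s.
3. the slide is fully home again (value of joint puller below 0.004 m), for 0.2 s.
At the end, for the whole second after the job is handed in: The lamp rests untouched and still in both V-rests, copper end on the blue rest, its middle within 12 mm along the gauge and 5 mm sideways and in height of the right point, axis within 0.07 rad of the gauge's; the slide is home (within 4 mm) (all of step 1 and value of joint puller below 0.004 m).
It fails at once if the fingers touch the quartz (contact force between the fingers and quartz above 1 N).
It fails at once if the lamp falls to the bench, or is dropped or knocked hard on the gauge (over 40 N) (contact force between lamp and gauge above 40 N or height (world z) of lamp below 0.03 m).
It fails at once if the pointer runs more than 10 mm past the marker (x of pointer_tip in the frame of marker_line above 0.01 m).
It fails at once if the slide flies back (faster than 0.4 m/s) (velocity of joint puller below -0.4 m/s).
It fails at once if the marker is shifted by over 4 mm, or the mallet, spray can, tin or lug by over 20 mm (distance of marker_line from where it was at the start of the episode above 0.004 m or distance of any of mallet, spray_can, lug, tin from where it was at the start of the episode above 0.02 m).
It also fails if it takes over 72 s, if anything falls off the work surface, if the arm or the gripper's body presses on something with over 40 N, if the wrist force passes 120 N, or if a joint passes its speed limit or range.

## Robot

A 7-joint arm with a two-finger parallel gripper is mounted at the origin on the work surface. World frame = base frame: x ahead of the robot, y to its left, z up, the work surface at z = 0. Lengths are in mm, angles in rad, forces in N, time in s.
With the tool pointing down it reaches from about 400 to 875 mm from the base axis. Payload 4.4 kg.
Tool frame: the origin (TCP) lies midway between the tips of the shut fingers; the grasp point (between the pads) lies 19 mm behind it; z points along the fingers, y is the direction in which the jaws open and shut (so a half turn about z gives the same grasp; the last joint's range is limited). The gripper opens to 85 mm and grips with 20 to 120 N. Pads are 22 mm wide; open, the fingers measure 114 mm over their backs; the gripper's body (76 mm by 85 mm) begins 54 mm behind the grasp point. The pads swing forward as they close: fully open they stand 13 mm farther back than shut.
Start: joints at [-1.365, 0.628, 0.038, 1.517, -0.027, 0.996, -0.02], TCP at [174.478, 626.159, 231.313] pointing down, gripper open.
Joint ranges: [-3.06, 3.06], [-0.37, 2.12], [-1.25, 1.32], [0.18, 2.47], [-1.1, 4.24], [0.23, 1.98], [-2.94, 2.94]. Speed limits (rad/s): [2.57, 2.57, 3.14, 3.14, 3.14, 3.14, 3.14].

## Interface

Orientations are given as [roll, pitch, yaw] about the fixed x, y, z axes, in that order (R = Rz(yaw) Ry(pitch) Rx(roll)).
In Python, from cell import * gives the robot as it stands. The module is installed in compiled form; this text tells all that it offers.
- The arm moves only by the tool move_arm, never from a script. Its argument "series" is a list of rows, each a list of 2 entries, a list of its own where there are three numbers: the shift along the tool's x, y, z in m, then the turn about the tool's z in rad. In form: [[[x, y, z], yaw], ...]. A call has 1 to 5 rows; each row is the pose to reach, as a shift and turn from the pose measured when the call began, along the tool's axes at that moment; what a row does not reach only later rows make up. A row lasts 1/8 s, in which the tool goes at most 62.5 mm and 10.7 degrees, less where a joint would pass 70% of its speed; a pose out of reach is approached as far as the arm can. A call with a gripper value outside its range is refused whole. "claw" is the opening, from 0 (shut) to 1 (fully open), set as the call begins (left out, the last holds). The fingers move at their own pace and stop on an object; the grip force is fixed at half the most. Time passes only in rows, so rows that repeat a pose let the fingers close. It gives the time, the measured TCP pose, the force and the opening at its end, in the units of the state.
- read_state(): the state, without advancing time (a new reading comes with each control period).
- get_image(name): name is "scene" or "top" or "wrist"; returns the picture (384x512x3 uint8, blue, green, red); there is no depth.
- camera_model(name): a dict with "fov_y" (degrees; the focal length in pixels is half the picture's height over the tangent of half this angle, whatever the lens; pixels are square), "cx", "cy" (the principal point, pixels), "pose" (4x4, takes a point from camera to world coordinates); the wrist camera has in their place "tool_from_camera" (4x4, takes a point from camera to tool coordinates, whose origin is the TCP and whose axes are the flange's). Camera axes: x right, y down, z forward; pixel columns grow to the right and rows downward; lengths in mm; the calibration is good to about 2 mm. The wrist camera is an equidistant fisheye: a pixel r from the principal point sees the ray r / f radians off the axis. A picture is of the moment at which its call begins: read the wrist's pose just before it. camera_model takes no time and is no camera call.
- finish_job(): hands the job in, once; it reports no verdict.
The state is a dict: "clock": time; "qpos": joint angles; "qd": joint speeds; "tau": joint torques, N m; "eef_pos": TCP position; "tool_rot": TCP orientation; "force": force on the tool from outside, world axes, zero at the start; "torque": the same for the moment, N m; "width": finger opening in mm.
Only numpy, scipy, OpenCV 4.12 (cv2) and the standard library are available. Lean on these libraries where they do the work, as an engineer would, in place of code of your own. Each camera call takes 0.05 s, during which the arm holds its last target. There are 200 camera calls.

## Working session

There is one attempt and no reset: what is moved stays moved. The work goes in short steps, Python scripts to look and compute and a tool call to move; the robot and the scene stay as the last step left them, time stands still between calls to the robot, and variables do not carry over. Pictures are saved under pics/ and viewed, about 8 in all and at most 12, crops included, and the job is handed in when it is done.

Besides the shell and the picture viewer there is one more tool, called after "Call:" as a command line: name --argument value ..., lists and objects as JSON in quotes. move_arm: Moves the arm, as the interface text tells. Its arguments: {"type":"object","properties":{"series":{"type":"array"},"claw":{"type":"number"}},"required":["series"]}

```bash
mkdir -p pics
python3 - <<'E'
from cell import *
import cv2,numpy as np
print(read_state())
for n in ("scene","top","wrist"):
    print(n,camera_model(n)); cv2.imwrite(f"pics/{n}0.png",get_image(n))
E
```

```text
{'clock': 0.0, 'qpos': array([-1.36475694,  0.62937118,  0.03841821,  1.51839391, -0.02699669,
        0.99627742, -0.01997094]), 'qd': array([ 0.00011177, -0.00124557, -0.00147267,  0.00037304, -0.00217844,
        0.00140611, -0.00204666]), 'tau': array([-2.01970443e-04, -5.63410020e+01,  1.22684229e+00, -1.93430650e+01,
        1.12193293e-02,  1.08873876e-02, -2.08690047e-06]), 'eef_pos': array([174.31715957, 625.53005508, 230.36413114]), 'tool_rot': array([-3.13966018e+00,  1.60482689e-05,  2.86980277e+00]), 'force': array([0.66501225, 0.29700116, 0.57474017]), 'torque': array([-0.00168621,  0.0448707 , -0.02501675]), 'width': 85.37739275221786}
scene {'fov_y': 46.983616688186906, 'cx': 258.40923094174167, 'cy': 193.94463288885433, 'pose': array([[ 2.63366144e-01,  5.71320821e-01, -7.77322838e-01,
         1.37086167e+03],
       [ 9.64695391e-01, -1.55106320e-01,  2.12849317e-01,
        -3.03385252e+02],
       [ 1.03756138e-03, -8.05937063e-01, -5.92000316e-01,
         6.96529480e+02],
       [ 0.00000000e+00,  0.00000000e+00,  0.00000000e+00,
         1.00000000e+00]])}
top
[... 180 characters left out ...]
  [-9.97643778e-01,  6.64114421e-02, -1.72166469e-02,
        -6.60656958e+01],
       [ 2.72929561e-03, -2.12330020e-01, -9.77194205e-01,
         1.20362461e+03],
       [ 0.00000000e+00,  0.00000000e+00,  0.00000000e+00,
         1.00000000e+00]])}
wrist {'fov_y': 65.70646984690485, 'cx': 257.75200511349067, 'cy': 188.27258482245747, 'tool_from_camera': array([[ 7.15804526e-05, -9.51755098e-01, -3.06858647e-01,
         7.81624993e+01],
       [ 9.99998227e-01,  6.45520968e-04, -1.76888464e-03,
         6.14523060e-02],
       [ 1.88162866e-03, -3.06857976e-01,  9.51753456e-01,
        -1.43555139e+02],
       [ 0.00000000e+00,  0.00000000e+00,  0.00000000e+00,
         1.00000000e+00]])}
```

View pics/top0.png

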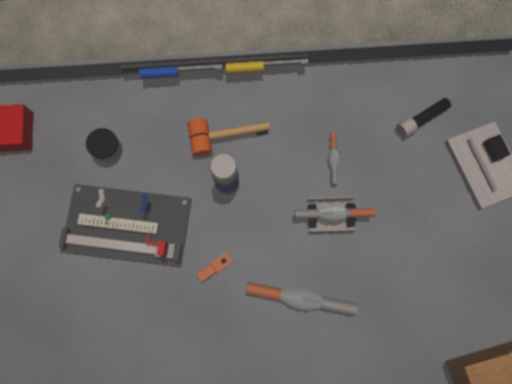

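View pics/scene0.png

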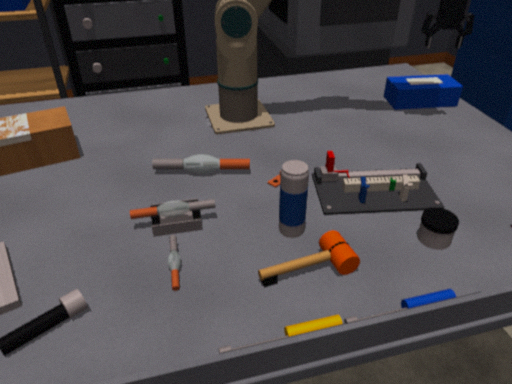

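The top view shows the gauge at the left, with the blue rest at about (146,203), the white rest at (100,198), the handle at (162,248) and the marker at (107,216). The trough holding the right lamp is at (332,215), copper end to the right at (375,212). The other two lamps are decoys. The spray can is at (224,170), the lug at (215,267), the mallet at (200,135) and the tin at (102,144).

```bash
cat > h.py <<'E'
import numpy as np
from cell import *
from scipy.spatial.transform import Rotation as R
def ray(n,u,v,T=None):
    c=camera_model(n); f=192/np.tan(np.radians(c["fov_y"]/2)); d=np.array([(u-c["cx"])/f,(v-c["cy"])/f])
    if n=="wrist":
        r=np.linalg.norm(d); a=np.r_[d/r*np.sin(r),np.cos(r)]; P=T@c["tool_from_camera"]
    else: a=np.r_[d,1]; P=c["pose"]
    return P[:3,3],P[:3,:3]@a
def tool(s):
    T=np.eye(4);T[:3,:3]=R.from_euler("xyz",s["tool_rot"]).as_matrix();T[:3,3]=s["eef_pos"];return T
def pt(n,u,v,z,T=None):
    o,d=ray(n,u,v,T); return o+d*(z-o[2])/d[2]
def proj(n,p,T=None):
    c=camera_model(n); f=192/np.tan(np.radians(c["fov_y"]/2)); P=c["pose"] if n!="wrist" else T@c["tool_from_camera"]
    q=np.linalg.inv(P)@np.r_[p,1]; q=q[:3]; 
    if n=="wrist":
        r=np.hypot(q[0],q[1]); th=np.arctan2(r,q[2]); d=q[:2]/r*th
    else: d=q[:2]/q[2]
    return np.array([c["cx"]+f*d[0],c["cy"]+f*d[1]])
E
python3 - <<'E'
from h import *
import cv2
im=cv2.imread("pics/top0.png"); im2=im
cv2.imwrite("pics/crop1.png",np.hstack([cv2.resize(im[175:275,55:200],None,fx=2.75*1.0,fy=2.75,interpolation=cv2.INTER_CUBIC),cv2.resize(im[175:275,260:405],None,fx=2.75,fy=2.75,interpolation=cv2.INTER_CUBIC)]))
for k,(u,v,z) in dict(trough=(332,215,32),steel=(296,213,42),copper=(375,212,42),blue=(145,203,65),white=(100,199,65),handle=(162,248,91),c1=(76,187,10),c2=(190,199,10),c3=(183,265,10),c4=(61,251,10),cantop=(223,163,180),lug=(215,267,5),mal=(200,135,40),tin=(102,144,62),biglampL=(248,288,25),small=(334,160,15)).items(): print(k,pt("top",u,v,z).round(0))
E
```

```text
trough [ 510. -277.   32.]
steel [ 519. -185.   42.]
copper [ 508. -384.   42.]
blue [565. 187.  65.]
white [583. 298.  65.]
handle [448. 143.  91.]
c1 [632. 378.  10.]
c2 [580.  83.  10.]
c3 [412. 107.  10.]
c4 [468. 414.  10.]
cantop [621. -16. 180.]
lug [401.  27.   5.]
mal [742.  46.  40.]
tin [727. 294.  62.]
biglampL [343. -53.  25.]
small [ 658. -300.   15.]
```

View pics/crop1.png

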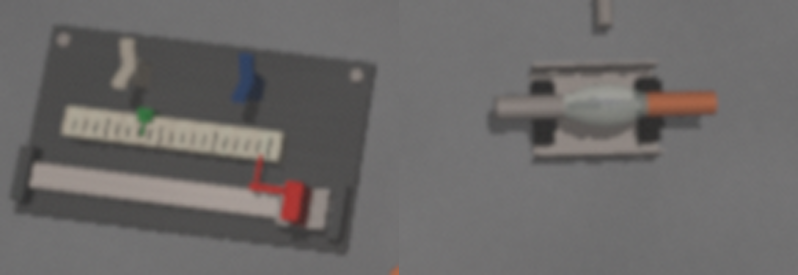

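Two crops: the gauge plate is seen whole, with both rests and the handle, and the lamp lies along the trough with its steel end at (295,213) and copper end at (375,212). The measured length is 199 mm, which fits the 200 mm lamp. I'm moving above the gauge for a close look.

Call:
move_arm --series '[[[-0.05,-0.037,0],0],[[-0.1,-0.074,0],0],[[-0.15,-0.11,0],0],[[-0.2,-0.147,0],0],[[-0.25,-0.184,0],0]]'

```text
clock: 0.78
eef_pos: [366.8, 379.6, 230.8]
tool_rot: [-3.14, 0.0, 2.87]
force: [1.1, 0.4, 0.5]
width: 85.4
```

Call:
move_arm --series '[[[-0.05,-0.037,0],0],[[-0.1,-0.074,0],0],[[-0.15,-0.11,0],0],[[-0.15,-0.11,0],0],[[-0.15,-0.11,0],0]]'

```text
clock: 1.4
eef_pos: [481.4, 233.5, 230.8]
tool_rot: [-3.14, -0.001, 2.869]
force: [-0.4, 0.5, -0.0]
width: 85.2
```

```bash
cat >> h.py <<'E'
def snap(f,name="wrist"):
    import cv2,pickle
    s=read_state(); im=get_image(name); cv2.imwrite(f"pics/{f}.png",im); pickle.dump(tool(s),open(f"pics/{f}.pkl","wb")); return s,im
def load(f):
    import pickle; return pickle.load(open(f"pics/{f}.pkl","rb"))
def plan(p,yaw,s=None):
    s=s or read_state(); T=tool(s); d=T[:3,:3].T@(np.array(p)-T[:3,3])
    x=T[:3,0]; cur=np.arctan2(x[1],x[0]); w=(yaw-cur+np.pi)%(2*np.pi)-np.pi
    print("clock",round(s["clock"],2),"at",T[:3,3].round(1),"yaw",round(cur,3),"shift",d.round(1),"turn_z",round(-w,3),"n",round(np.linalg.norm(d)),"F",s["force"].round(1),"w",round(s["width"],1))
E
python3 - <<'E'
from h import *
import cv2
s,im=snap("w1"); print(s["eef_pos"],s["tool_rot"],s["clock"],s["qpos"].round(2))
cv2.imwrite("pics/w1b.png",cv2.resize(im,(768,576),interpolation=cv2.INTER_CUBIC))
E
```

```text
[481.4063613  233.53824753 230.76931419] [-3.14025310e+00 -7.87367978e-04  2.86936968e+00] 1.4 [-0.54  0.47  0.06  1.84 -0.03  0.84  0.83]
```

View pics/w1b.png

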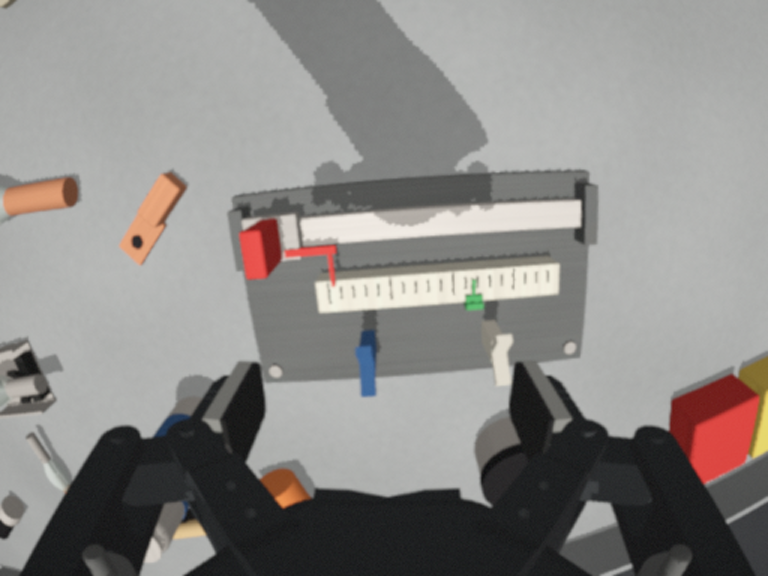

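The wrist view shows the whole gauge. In the 768-wide picture, the plate corners are at (233,198), (588,172), (580,357) and (262,380), the scale corners at (316,282), (559,264), (559,292) and (318,312), the pointer tip at (333,286) and the green marker line at about (474,285).

```bash
python3 - <<'E'
from h import *
from scipy.optimize import least_squares
T=load("w1"); k=1.5
obs=[((-90,16,36),(316,282)),((110,16,36),(559,264)),((110,-10,36),(559,292)),((-90,-10,36),(318,312)),
((150,-90,10),(580,357)),((-160,-90,10),(262,380)),((-160,90,10),(233,198)),((150,90,10),(588,172))]
def W(g,p): c,s=np.cos(g[2]),np.sin(g[2]); return np.array([g[0]+c*p[0]-s*p[1],g[1]+s*p[0]+c*p[1],p[2]])
r=lambda g:np.concatenate([proj("wrist",W(g,p),T)-np.array(q)/k for p,q in obs])
f=least_squares(r,[523,245,1.4],loss="soft_l1"); g=f.x; print(g, r(g).round(1).reshape(-1,2).tolist())
np.save("gauge.npy",g)
def G(w): c,s=np.cos(g[2]),np.sin(g[2]); d=w[:2]-g[:2]; return np.array([c*d[0]+s*d[1],-s*d[0]+c*d[1]]).round(1)
for n,u,v,z in (("ptr",333,286,40),("mk top",474,280,43),("mk low",474,304,40),("blue far",368,394,74),("blue near",366,333,74),("wht far",503,382,74),("wht near",490,323,74),("hand TL",248,228,91),("hTR",278,220,91)): print(n,G(pt("wrist",u/k,v/k,z,T)))
def top(p): return (proj("top",p)).round(0)
for n,p in dict(c1=(150,-90,10),c2=(-160,-90,10),c3=(-160,90,10),c4=(150,90,10)).items(): print(n,top(W(g,p)))
print("rest_mid",W(g,(0,-50,71)),"steelgrip",W(g,(80,-50,71)),"handle",W(g,(-120,55,72)))
a=pt("top",294.9,213.2,42);b=pt("top",374.9,212.1,42);print("lamp",(a+b)/2,np.linalg.norm(a-b),np.arctan2(*(a-b)[1::-1]))
# lamp in wrist fov at w1?
plan((518,-165,230),1.515)
E
python3 - <<'E'
import cv2
im=cv2.imread("pics/w1.png"); cv2.imwrite("pics/w1c.png",cv2.resize(im[105:275,145:405],None,fx=3,fy=3,interpolation=cv2.INTER_CUBIC))
E
```

```text
[527.85114831 254.63641072   1.37771396] [[-0.5, -0.2], [-0.4, -0.2], [-1.2, 0.9], [0.9, -0.2], [0.2, 0.7], [1.6, 1.8], [-1.6, -1.3], [1.2, -0.7]]
ptr [-75.4  12.6]
mk top [36.2  9.8]
mk low [ 36.4 -11.6]
blue far [-53.7 -67.8]
blue near [-50.1 -14.8]
wht far [ 53.9 -67.1]
wht near [ 42.4 -14.5]
hand TL [-120.5   73.8]
hTR [-98.9  77. ]
c1 [ 73. 183.]
c2 [191. 197.]
c3 [180. 266.]
c4 [ 59. 251.]
rest_mid [576.9220202  245.04216596  71.        ] steelgrip [592.2728118  323.55556098  71.        ] handle [450.84700183 147.41998742  72.        ]
lamp [ 513.34187419 -283.00448228   42.        ] 201.15844800929545 1.5166484568174654
clock 1.45 at [480.9 234.5 230.8] yaw 2.871 shift [-142.4 -375.1    1.1] turn_z 1.356 n 401 F [0.  0.5 0.5] w 85.4
```

View pics/w1c.png

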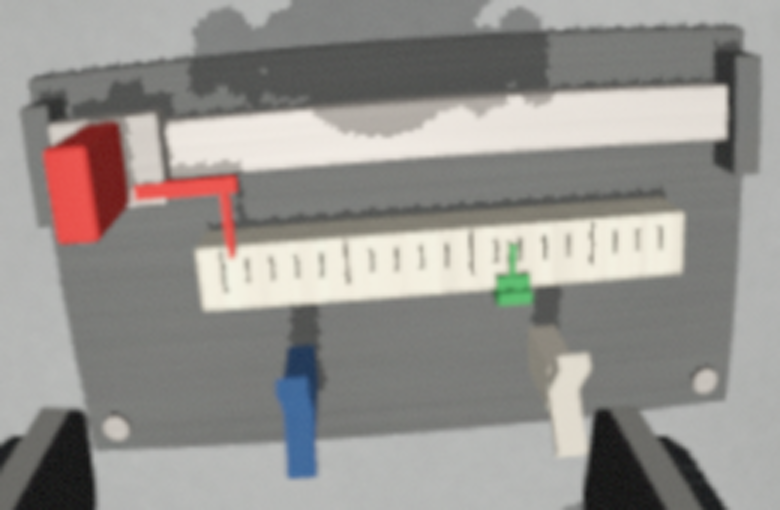

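The crop confirms it: the pointer tip fits x = -75 at home, and the green line is at about gauge x = 36.3, a pull of about 111 mm. Next I go above the trough.

Call:
move_arm --series '[[[-0.018,-0.051,0],0.17],[[-0.037,-0.102,0],0.34],[[-0.055,-0.152,0],0.51],[[-0.073,-0.203,0],0.68],[[-0.092,-0.254,0],0.85]]'

```text
clock: 2.08
eef_pos: [501.7, -34.0, 231.1]
tool_rot: [-3.141, -0.001, 2.02]
force: [0.0, -0.4, 0.2]
width: 85.6
```

Call:
move_arm --series '[[[-0.05,-0.02,0],0.13],[[-0.1,-0.04,0],0.26],[[-0.15,-0.06,0],0.38],[[-0.2,-0.079,0],0.506],[[-0.2,-0.079,0],0.506]]'

```text
clock: 2.7
eef_pos: [517.4, -251.8, 231.1]
tool_rot: [-3.141, 0.003, 1.51]
force: [-0.7, 0.2, 0.2]
width: 85.0
```

Run:
```python
from h import *
import cv2
s,im=snap("w2"); print(s["eef_pos"],s["tool_rot"],s["clock"],s["qd"].round(3))
cv2.imwrite("pics/w2b.png",cv2.resize(im,(768,576),interpolation=cv2.INTER_CUBIC))
```

```text
[ 517.36420162 -251.81896265  231.06498506] [-3.14100004e+00  3.02565463e-03  1.50998180e+00] 2.7 [-0.05  -0.019 -0.073  0.043 -0.02   0.019  0.004]
```

View pics/w2b.png

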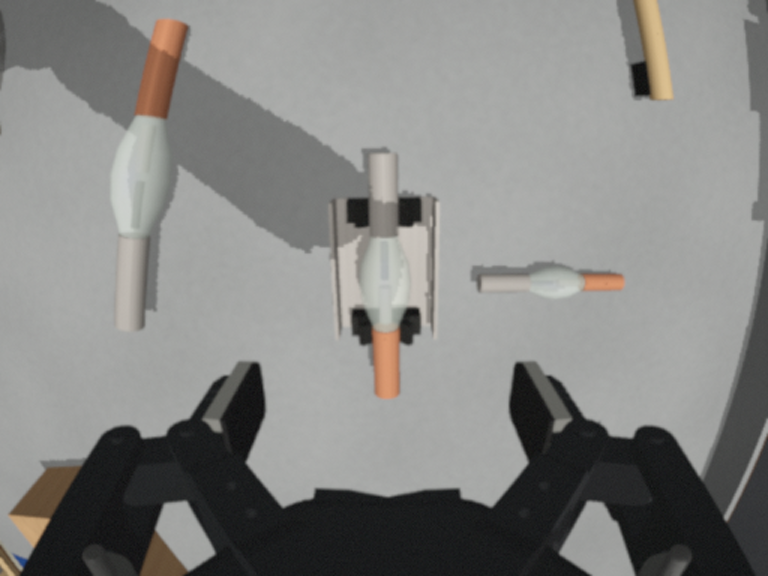

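The lamp is seen whole in the trough: the steel end is at (383,152), the copper end at (387,397), the steel cap/quartz edge at (383,236) and the copper edge at (386,328).

Run:
```python
from h import *
T=load("w2")
P={n:pt("wrist",u/1.5,v/1.5,z,T) for n,u,v,z in (("s",383,152,45),("sq",384,236,52),("cq",386,328,52),("c",387,397,52))}
for n in P: print(n,P[n].round(1))
print(np.linalg.norm(P["s"]-P["c"]))
d=P["s"]-P["c"]; m=(P["s"]+P["c"])/2; y=np.arctan2(d[1],d[0]); print("mid",m,"qmid",(P["sq"]+P["cq"])/2,"yaw",y)
g=m+80*np.array([np.cos(y),np.sin(y),0]); g[2]=42-19; print(g)
plan((g[0],g[1],120),y); plan(g,y)
```

```text
s [ 519.3 -180.8   45. ]
sq [ 516.3 -242.3   52. ]
cq [ 513.2 -316.2   52. ]
c [ 510.1 -380.9   52. ]
200.41629439103906
mid [ 514.69602588 -280.81916695   48.5       ] qmid [ 514.73836866 -279.25426424   52.        ] yaw 1.5248463850350376
[ 518.37072778 -200.90360797   23.        ]
clock 2.75 at [ 517.6 -248.5  230.7] yaw 1.514 shift [ 47.5  -1.8 110.7] turn_z -0.011 n 120 F [-0.1  0.2 -1.4] w 85.4
clock 2.75 at [ 517.6 -248.5  230.7] yaw 1.514 shift [ 47.5  -1.7 207.7] turn_z -0.011 n 213 F [-0.1  0.2 -1.4] w 85.4
```

Call:
move_arm --series '[[[0.024,-0.001,0.03],0],[[0.048,-0.002,0.07],-0.01],[[0.048,-0.002,0.11],-0.01],[[0.048,-0.002,0.15],-0.01],[[0.048,-0.002,0.15],-0.01]]'

```text
clock: 3.38
eef_pos: [516.5, -196.3, 78.4]
tool_rot: [-3.134, -0.004, 1.528]
force: [0.3, 0.1, 0.0]
width: 85.2
```

Run:
```python
from h import *
plan((518.4,-201,23),1.52)
```

```text
clock 3.38 at [ 516.5 -196.3   78.4] yaw 1.528 shift [-4.8  2.5 55.3] turn_z 0.008 n 56 F [0.3 0.1 0. ] w 85.2
```

Call:
move_arm --series '[[[-0.004,0.002,0.02],0],[[-0.004,0.002,0.04],0],[[-0.004,0.002,0.055],0],[[-0.004,0.002,0.055],0],[[-0.004,0.002,0.055],0]]'

```text
clock: 4.0
eef_pos: [518.5, -200.4, 24.0]
tool_rot: [-3.135, -0.004, 1.528]
force: [0.3, 0.8, 0.4]
width: 85.6
```

Call:
move_arm --series '[[[0,0,0],0],[[0,0,0],0],[[0,0,0],0],[[0,0,0],0],[[0,0,0],0]]' --claw 0

```text
clock: 4.62
eef_pos: [517.5, -200.1, 24.2]
tool_rot: [-3.134, -0.005, 1.528]
force: [-1.7, 1.4, 5.7]
width: 20.1
```

Run:
```python
from h import *
plan((518.4,-201,23),1.52)
import cv2
s,im=snap("w3"); cv2.imwrite("pics/w3b.png",im)
```

```text
clock 4.62 at [ 517.5 -200.1   24.2] yaw 1.528 shift [-0.9  1.   1.2] turn_z 0.008 n 2 F [-1.7  1.4  5.7] w 20.1
```

Call:
move_arm --series '[[[0,0,0],0],[[0,0,-0.005],0],[[0,0,-0.015],0],[[0,0,-0.03],0],[[0,0,-0.05],0]]'

```text
clock: 5.3
eef_pos: [517.8, -200.2, 75.2]
tool_rot: [-3.133, -0.005, 1.528]
force: [0.5, 0.1, -0.8]
width: 19.8
```

Call:
move_arm --series '[[[0,0,-0.03],0],[[0,0,-0.06],0],[[0,0,-0.09],0],[[0,0,-0.09],0],[[0,0,-0.09],0]]'

```text
clock: 5.92
eef_pos: [518.1, -200.2, 165.1]
tool_rot: [-3.133, -0.005, 1.528]
force: [0.3, 0.4, -2.0]
width: 20.0
```

Run:
```python
from h import *
plan((518.4,-201,23),1.52)
import cv2
s,im=snap("w4"); sc=get_image("scene")
cv2.imwrite("pics/w4b.png",np.hstack([cv2.resize(im,(448,336)),cv2.resize(sc[120:280,80:300],(350,255)) if False else np.vstack([cv2.resize(sc[110:270,90:290],(350,280)),np.zeros((56,350,3),np.uint8)])]))
```

```text
clock 5.92 at [ 518.1 -200.2  165.1] yaw 1.528 shift [ -1.5   1.6 142.1] turn_z 0.008 n 142 F [ 0.3  0.4 -2. ] w 20.0
```

View pics/w4b.png

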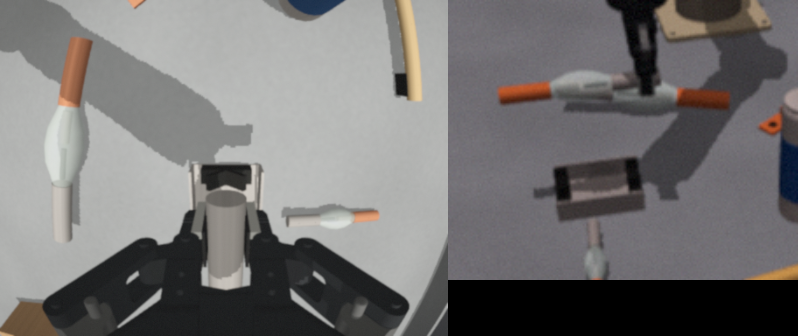

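The lamp is held by its steel cap and hangs clear of the trough, looking about level. I'm checking the droop from the copper end in the scene view, at roughly (119.5,164.5) in the full picture.

Run:
```python
from h import *
import cv2
g=np.array([518,-200,183.]); 
for dr in (0,10,20,40): print(dr,proj("scene",g+np.array([-180*np.cos(1.526),-180*np.sin(1.526),-dr])).round(1))
hsv=cv2.cvtColor(get_image("scene"),cv2.COLOR_BGR2HSV); m=cv2.inRange(hsv,(3,150,90),(14,255,255))
n,l,st,c=cv2.connectedComponentsWithStats(m); print([(st[i].tolist(),c[i].round(1).tolist()) for i in range(1,n) if st[i][4]>40])
o=np.load("gauge.npy"); c,s=np.cos(o[2]),np.sin(o[2])
G=lambda x,y:(o[0]+c*x-s*y,o[1]+s*x+c*y)
T=tool(read_state())
plan((*G(80,-50),240),o[2])
import pickle
```

```text
0 [119.5 163.4]
10 [120.3 167.3]
20 [121.1 171.1]
40 [122.8 178.7]
[([28, 107, 42, 27, 671], [48.0, 120.1]), ([119, 157, 29, 11, 206], [133.0, 161.9]), ([221, 161, 30, 8, 169], [235.4, 164.4]), ([268, 175, 13, 12, 85], [275.2, 180.7]), ([319, 230, 41, 44, 995], [339.4, 251.8]), ([172, 270, 7, 18, 115], [174.9, 278.4])]
clock 6.08 at [ 517.8 -200.3  164.2] yaw 1.528 shift [527.   51.3 -73.5] turn_z 0.15 n 535 F [-0.2 -0.6 -1.8] w 20.1
```

There's no droop: the predicted level end is (119.5,163.4), and the copper blob starts at u = 119 with its end centred at v of about 163. I'm carrying the lamp over the can at about 250 mm to a point above the white-rest end.

Call:
move_arm --series '[[[0,0,-0.04],0],[[0,0,-0.08],0],[[0.04,0.004,-0.085],0],[[0.09,0.009,-0.085],0],[[0.145,0.014,-0.085],0]]'

```text
clock: 6.7
eef_pos: [538.6, -55.6, 249.2]
tool_rot: [-3.13, -0.005, 1.526]
force: [0.5, 0.1, -1.3]
width: 20.1
```

Call:
move_arm --series '[[[0.055,0.005,0],0],[[0.11,0.011,0],0.03],[[0.165,0.016,0],0.06],[[0.22,0.021,0],0.1],[[0.27,0.026,0],0.13]]'

```text
clock: 7.32
eef_pos: [576.1, 215.1, 249.2]
tool_rot: [-3.129, -0.003, 1.396]
force: [0.9, -0.1, 0.0]
width: 20.4
```

```bash
cat >> h.py <<'E'
o=np.load("gauge.npy"); _c,_s=np.cos(o[2]),np.sin(o[2])
def G(x,y,z): return np.array([o[0]+_c*x-_s*y,o[1]+_s*x+_c*y,z])
def Gi(w): d=np.array(w)[:2]-o[:2]; return np.array([_c*d[0]+_s*d[1],-_s*d[0]+_c*d[1]]).round(1)
E
python3 - <<'E'
from h import *
plan(G(80,-50,200),o[2])
T=load("w1")
for n,p in dict(bf=(-54,-71.5,74),bn=(-54,-28.5,74),wf=(54,-71.5,74),wn=(54,-28.5,74),hl=(-128,38,91),hr=(-112,38,91)).items(): print(n,((proj("wrist",G(*p),T)-[145,105])*3).round(0))
E
```

```text
clock 7.33 at [576.1 215.1 249.2] yaw 1.396 shift [109.5  -2.3  49.5] turn_z 0.018 n 120 F [ 0.9 -0.1  0. ] w 20.4
bf [299. 480.]
bn [288. 384.]
wf [568. 458.]
wn [572. 362.]
hl [ 54. 245.]
hr [ 98. 241.]
```

Call:
move_arm --series '[[[0.04,-0.001,0],0.01],[[0.08,-0.002,0.01],0.018],[[0.11,-0.0035,0.04],0.018],[[0.11,-0.0035,0.08],0.018],[[0.11,-0.0035,0.12],0.018]]'

```text
clock: 7.95
eef_pos: [589.7, 324.9, 127.0]
tool_rot: [-3.128, -0.001, 1.379]
force: [-0.4, -0.4, -1.9]
width: 20.0
```

Call:
move_arm --series '[[[0,0,0.03],0],[[0,0,0.05],0],[[0,0,0.05],0],[[0,0,0.05],0]]'

```text
clock: 8.45
eef_pos: [590.1, 325.3, 78.2]
tool_rot: [-3.129, -0.002, 1.379]
force: [1.0, -0.8, -1.5]
width: 20.2
```

Run:
```python
from h import *
import cv2
plan(G(80,-48.8,53),o[2])
sc=get_image("scene"); to=get_image("top"); cv2.imwrite("pics/s5.png",sc)
cv2.imwrite("pics/p5.png",np.hstack([cv2.resize(sc[130:240,250:450],(480,264),interpolation=cv2.INTER_CUBIC),cv2.resize(to[170:270,80:200],(317,264),interpolation=cv2.INTER_CUBIC)]))
```

```text
clock 8.45 at [590.1 325.3  78.2] yaw 1.379 shift [-1.3  1.5 25.1] turn_z 0.001 n 25 F [ 1.  -0.8 -1.5] w 20.2
```

View pics/p5.png

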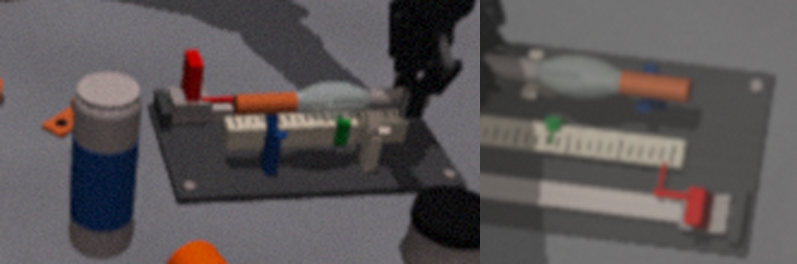

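Both views show the lamp level above the two rests, with the copper end over the blue rest. I'm lowering gently.

Call:
move_arm --series '[[[-0.001,0.0015,0.007],0],[[-0.001,0.0015,0.014],0],[[-0.001,0.0015,0.018],0],[[-0.001,0.0015,0.02],0],[[-0.001,0.0015,0.021],0]]'

```text
clock: 9.18
eef_pos: [591.2, 324.3, 57.4]
tool_rot: [-3.13, -0.003, 1.379]
force: [-0.0, 0.1, -1.0]
width: 20.1
```

Call:
move_arm --series '[[[0,0,0.001],0],[[0,0,0.0015],0],[[0,0,0.002],0],[[0,0,0.0025],0],[[0,0,0.0025],0]]'

```text
clock: 9.8
eef_pos: [591.3, 324.3, 55.0]
tool_rot: [-3.13, -0.003, 1.379]
force: [0.3, -0.6, -1.5]
width: 19.8
```

Call:
move_arm --series '[[[0,0,0.0005],0],[[0,0,0.001],0],[[0,0,0.0015],0],[[0,0,0.0015],0]]'

```text
clock: 10.3
eef_pos: [591.4, 324.4, 53.5]
tool_rot: [-3.13, -0.003, 1.379]
force: [-0.1, -0.1, 0.2]
width: 20.0
```

Call:
move_arm --series '[[[0,0,0.0005],0],[[0,0,0.001],0],[[0,0,0.001],0]]'

```text
clock: 10.68
eef_pos: [591.5, 324.4, 53.3]
tool_rot: [-3.13, -0.003, 1.379]
force: [-0.8, -1.2, 4.5]
width: 19.9
```

Contact is felt at TCP 53.3, as predicted (axis 71). I release now.

Call:
move_arm --series '[[[0,0,0],0],[[0,0,0],0],[[0,0,0],0],[[0,0,0],0]]' --claw 0.6

```text
clock: 11.18
eef_pos: [591.5, 324.4, 53.1]
tool_rot: [-3.13, -0.003, 1.379]
force: [-0.8, -0.2, -0.2]
width: 51.3
```

Call:
move_arm --series '[[[0,0,-0.015],0],[[0,0,-0.04],0],[[0,0,-0.07],0],[[0,0,-0.11],0],[[0,0,-0.15],0]]'

```text
clock: 11.8
eef_pos: [593.2, 323.5, 205.5]
tool_rot: [-3.131, -0.004, 1.379]
force: [0.8, 0.5, -0.2]
width: 51.2
```

Run:
```python
from h import *
plan(G(-40,70,220),o[2]+np.pi/2)
plan(G(-120,55,140),o[2]+np.pi/2)
```

```text
clock 11.8 at [593.2 323.5 205.5] yaw 1.379 shift [-119.9 -121.2  -13.7] turn_z -1.57 n 171 F [ 0.8  0.5 -0.2] w 51.2
clock 11.8 at [593.2 323.5 205.5] yaw 1.379 shift [-200.2 -105.4   65.8] turn_z -1.57 n 236 F [ 0.8  0.5 -0.2] w 51.2
```

Call:
move_arm --series '[[[-0.013,-0.013,-0.008],-0.175],[[-0.027,-0.027,-0.014],-0.35],[[-0.04,-0.04,-0.014],-0.525],[[-0.053,-0.053,-0.014],-0.7],[[-0.067,-0.067,-0.014],-0.875]]' --claw 1

```text
clock: 12.42
eef_pos: [514.6, 269.9, 221.1]
tool_rot: [-3.139, -0.01, 2.259]
force: [0.5, 0.6, -0.4]
width: 85.4
```

Call:
move_arm --series '[[[0.002,-0.019,0],-0.175],[[0.004,-0.038,0],-0.35],[[0.006,-0.057,0],-0.525],[[0.008,-0.075,0],-0.695],[[0.008,-0.075,0],-0.695]]'

```text
clock: 13.05
eef_pos: [451.3, 227.6, 222.4]
tool_rot: [3.137, -0.009, 2.951]
force: [0.5, -0.7, 0.3]
width: 85.5
```

Run:
```python
from h import *
import cv2
s,im=snap("w6"); print(s["qd"].round(3))
plan(G(-120,55,140),o[2]+np.pi/2); T=load("w6")
cv2.imwrite("pics/w6b.png",cv2.resize(im,(768,576),interpolation=cv2.INTER_CUBIC))
for n,p in dict(lampc=(-100,-50,71),lampcT=(-100,-50,82),lampsT=(100,-50,82),ptr=(-75,12.6,40),mk=(36.3,0,40),hTop=(-120,55,91)).items(): print(n,(proj("wrist",G(*p),T)*1.5).round(0))
```

```text
[-0.015  0.027  0.017 -0.048 -0.015 -0.013 -0.048]
clock 13.1 at [452.3 228.3 222.4] yaw 2.95 shift [-14.6 -80.2  81.8] turn_z 0.002 n 115 F [ 0.9 -0.3  0.1] w 85.5
lampc [312. 408.]
lampcT [310. 416.]
lampsT [561. 410.]
ptr [343. 321.]
mk [481. 335.]
hTop [268. 290.]
```

View pics/w6b.png

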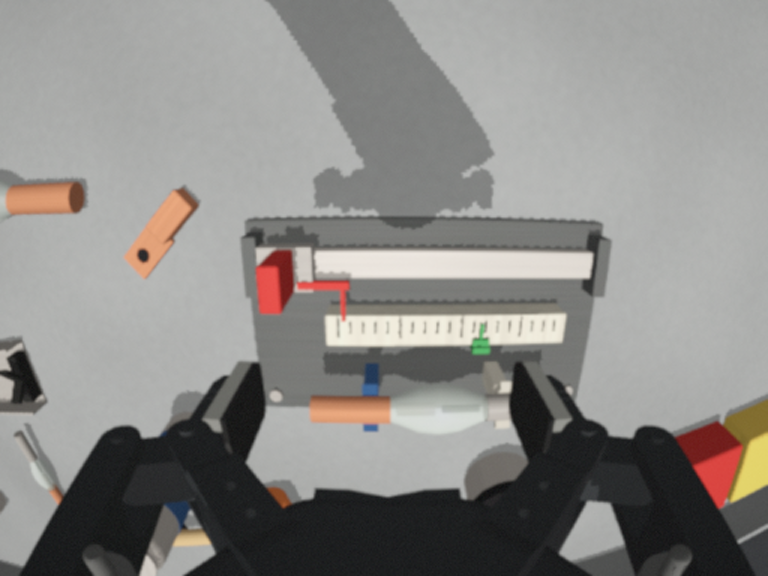

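The lamp lies across both rests. Its copper end is at (311,410) against (312,408) predicted for perfect centring. The pointer is at (344,318) and the marker line at (482,332), as predicted. On to the handle.

Call:
move_arm --series '[[[-0.004,-0.025,0.02],0],[[-0.008,-0.05,0.05],0],[[-0.0145,-0.08,0.08],0],[[-0.0145,-0.08,0.082],0],[[-0.0145,-0.08,0.082],0]]' --claw 0.6

```text
clock: 13.72
eef_pos: [452.0, 148.5, 140.1]
tool_rot: [3.135, -0.006, 2.949]
force: [0.5, 0.4, 1.3]
width: 51.1
```

Run:
```python
from h import *
T=load("w6")
for z in (36,40): print(Gi(pt("wrist",344/1.5,319/1.5,40,T)),Gi(pt("wrist",482/1.5,330/1.5,z,T)),Gi(pt("wrist",482/1.5,351/1.5,z,T)))
plan(G(-120,55,54),o[2]+np.pi/2); print(proj("wrist",G(-120,55,91),tool(read_state())))
```

```text
[-74.5  14.3] [37.6  2.7] [ 39.2 -16.6]
[-74.5  14.3] [36.6  4.4] [ 38.2 -14.6]
clock 13.72 at [452.  148.5 140.1] yaw 2.949 shift [ 0.4 -1.9 86.1] turn_z 0.0 n 86 F [0.5 0.4 1.3] w 51.1
[255.85025215 209.42521436]
```

Call:
move_arm --series '[[[0,-0.001,0.03],0],[[0,-0.002,0.055],0],[[0,-0.002,0.075],0],[[0,-0.002,0.086],0],[[0,-0.002,0.086],0]]'

```text
clock: 14.35
eef_pos: [451.5, 148.1, 54.0]
tool_rot: [3.135, -0.006, 2.949]
force: [-0.5, -0.2, 0.4]
width: 51.2
```

Call:
move_arm --series '[[[0,0,0],0],[[0,0,0],0],[[0,0,0],0],[[0,0,0],0],[[0,0,0],0]]' --claw 0

```text
clock: 14.98
eef_pos: [452.0, 147.7, 54.9]
tool_rot: [3.135, -0.005, 2.949]
force: [-0.8, -1.0, 5.6]
width: 15.3
```

Run:
```python
from h import *
import cv2
s,im=snap("w7")
plan(G(-8.5,55,54),o[2]+np.pi/2); print(Gi(s["eef_pos"]))
```

```text
clock 15.03 at [452.  147.6  54.9] yaw 2.949 shift [  1.  111.    1.7] turn_z 0.001 n 111 F [-0.3 -1.   6.7] w 15.1
[-119.5   53.9]
```

Call:
move_arm --series '[[[0,0.012,0],0],[[0,0.032,0],0],[[0,0.054,0],0],[[0,0.076,0],0],[[0,0.09,0],0]]'

```text
clock: 15.65
eef_pos: [468.5, 232.9, 55.0]
tool_rot: [3.141, -0.007, 2.948]
force: [0.6, -11.5, -1.4]
width: 15.5
```

Call:
move_arm --series '[[[0,0,0],0],[[0,0,0],0]]'

```text
clock: 15.9
eef_pos: [467.9, 229.6, 55.0]
tool_rot: [-3.138, -0.008, 2.946]
force: [-0.4, -10.0, 2.5]
width: 15.5
```

Run:
```python
from h import *
import cv2
s,im=snap("w8"); T=load("w8")
plan(G(-8.5,55,54),o[2]+np.pi/2); print(Gi(s["eef_pos"]))
p=proj("wrist",G(20,5,40),T); print(p); x,y=int(p[0]),int(p[1]); x0=max(0,x-75); y0=max(0,min(y-55,274)); print(x0,y0)
cv2.imwrite("pics/w8b.png",cv2.resize(im[y0:y0+110,x0:x0+150],None,fx=5,fy=5,interpolation=cv2.INTER_CUBIC))
```

```text
clock 15.95 at [467.9 229.6  55. ] yaw 2.946 shift [ 1.  27.6  0.9] turn_z -0.002 n 28 F [ -1.7 -10.2   2.1] w 15.4
[-36.1  54.1]
[340.33099079 294.55418657]
265 239
```

View pics/w8b.png

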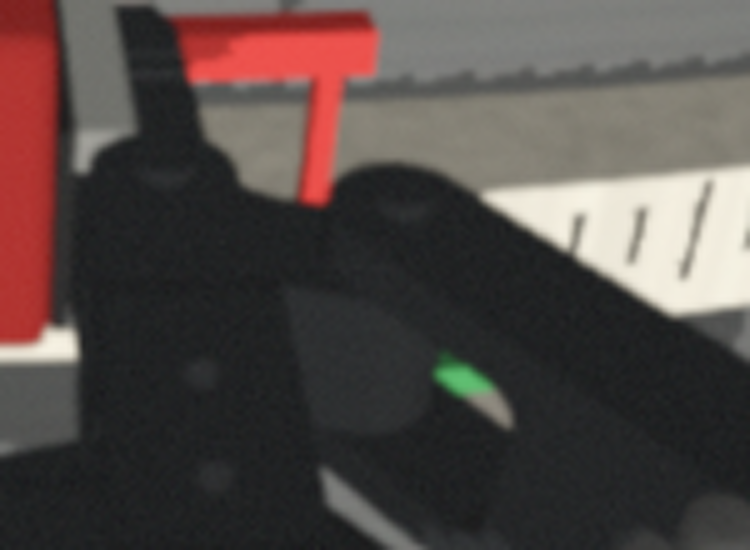

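The wrist view is partly blocked by the finger: the pointer stem shows at crop (312,200), while the marker is hidden. I move closer, compensating for the spring sag, and then check with the top and scene cameras.

Call:
move_arm --series '[[[0.001,0.008,0],0],[[0.001,0.014,0],0],[[0.001,0.02,0],0],[[0.001,0.024,0],0],[[0.001,0.026,0],0]]'

```text
clock: 16.58
eef_pos: [472.1, 251.4, 55.0]
tool_rot: [-3.133, -0.007, 2.944]
force: [0.9, -12.8, 4.0]
width: 15.3
```

Call:
move_arm --series '[[[0,0.003,0],0],[[0,0.003,0],0]]'

```text
clock: 16.82
eef_pos: [471.9, 250.6, 55.0]
tool_rot: [-3.127, -0.009, 2.943]
force: [-2.1, -11.0, 2.9]
width: 15.6
```

Run:
```python
from h import *
import cv2
s,to=snap("t9","top"); sc=get_image("scene"); im=get_image("wrist"); cv2.imwrite("pics/w9.png",im)
plan(G(-7.5,54.2,54),o[2]+np.pi/2); print(Gi(s["eef_pos"])); T=tool(s)
for n in ("top","scene"):
    print(n,"mk",proj(n,G(36.5,0,40)).round(1),"ptr est",proj(n,G(Gi(s["eef_pos"])[0]+44.5,10,40)).round(1))
a=cv2.resize(to[195:245,85:145],(400,333),interpolation=cv2.INTER_CUBIC); p=proj("scene",G(36,0,40)).astype(int); print(p)
b=cv2.resize(sc[p[1]-25:p[1]+25,p[0]-30:p[0]+30],(400,333),interpolation=cv2.INTER_CUBIC)
cv2.imwrite("pics/p9.png",np.hstack([a,b]))
```

```text
clock 16.98 at [471.9 250.6  55. ] yaw 2.943 shift [0.1 7.2 0.9] turn_z -0.006 n 7 F [ -2.  -11.2   2.2] w 15.4
[-14.7  54.1]
top mk [106.1 219.7] ptr est [108.  223.9]
scene mk [391.9 178.5] ptr est [388.2 176.5]
[391 178]
```

View pics/p9.png

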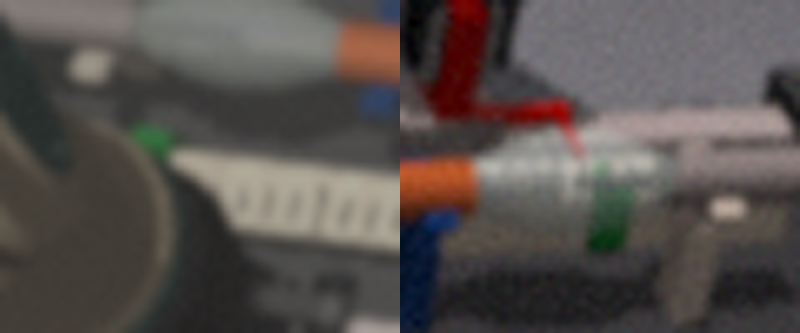

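By the scene camera the pointer tip is at (387.7,175.9), against (388.2,176.5) expected. The marker line is at (391.7,178.5), against (391.9,178.5). So about 7 mm of pull remains.

Call:
move_arm --series '[[[0,0.005,0],0],[[0,0.007,0],0],[[0,0.009,0],0],[[0,0.01,0],0],[[0,0.01,0],0]]'

```text
clock: 17.6
eef_pos: [473.1, 256.7, 55.0]
tool_rot: [-3.123, -0.01, 2.941]
force: [-2.3, -12.8, 3.9]
width: 15.7
```

Run:
```python
from h import *
import cv2
s,sc=snap("s10","scene"); x=Gi(s["eef_pos"]); plan(G(-7.5,54.2,54),o[2]+np.pi/2); print(x,"pull",x[0]+119.5)
h=cv2.cvtColor(sc,cv2.COLOR_BGR2HSV); m=((h[...,0]<6)|(h[...,0]>174))&(h[...,1]>140)&(h[...,2]>50); m[:,:360]=0; m[:,405:]=0;m[:165]=0;m[190:]=0
ys,xs=np.nonzero(m); print([(int(y),xs[ys==y].min(),xs[ys==y].max()) for y in np.unique(ys)])
g=cv2.inRange(h,(45,90,30),(80,255,255)); g[:,:380]=0;g[:,405:]=0;g[:165]=0;g[195:]=0; ys,xs=np.nonzero(g); print("green",[(int(y),xs[ys==y].min(),xs[ys==y].max()) for y in np.unique(ys)])
for d in (108,110,112,114): print(d,proj("scene",G(-75+d,12,40)).round(1))
for xx in (35,37,39): print("mk",xx,[proj("scene",G(xx,y,43)).round(1).tolist() for y in (10,0,-12)])
```

```text
clock 17.65 at [473.1 256.7  55. ] yaw 2.941 shift [0. 1. 1.] turn_z -0.008 n 1 F [ -2.2 -11.5   4.7] w 15.5
[-8.5 54.1] pull 111.0
[(165, np.int64(368), np.int64(374)), (166, np.int64(367), np.int64(373)), (167, np.int64(367), np.int64(374)), (168, np.int64(368), np.int64(388)), (169, np.int64(368), np.int64(388)), (170, np.int64(369), np.int64(388)), (171, np.int64(380), np.int64(388)), (177, np.int64(362), np.int64(364)), (183, np.int64(367), np.int64(367))]
green [(186, np.int64(392), np.int64(394)), (187, np.int64(390), np.int64(394)), (188, np.int64(390), np.int64(394)), (189, np.int64(389), np.int64(393)), (190, np.int64(390), np.int64(392))]
108 [389.2 176.1]
110 [389.9 176. ]
112 [390.7 176. ]
114 [391.4 176. ]
mk 35 [[390.4, 175.5], [391.5, 177.6], [393.0, 180.2]]
mk 37 [[391.1, 175.5], [392.3, 177.6], [393.7, 180.2]]
mk 39 [[391.8, 175.4], [393.0, 177.6], [394.5, 180.1]]
```

Call:
move_arm --series '[[[0,0.0042,0],0],[[0,0.0042,0],0],[[0,0.0042,0],0],[[0,0.0042,0],0],[[0,0.0042,0],0]]'

```text
clock: 18.27
eef_pos: [473.2, 257.3, 55.0]
tool_rot: [-3.118, -0.011, 2.939]
force: [-1.9, -11.5, 3.9]
width: 15.1
```

Run:
```python
from h import *
import cv2
s,sc=snap("s11","scene"); im=get_image("wrist"); x=Gi(s["eef_pos"]); plan(G(-7.5,54.2,54),o[2]+np.pi/2); print(x,"pull",x[0]+119.5)
b=cv2.resize(sc[155:200,355:415],(400,300),interpolation=cv2.INTER_CUBIC); p=proj("wrist",G(36,5,40),tool(s)); print(p)
x0=int(np.clip(p[0]-50,0,412));y0=int(np.clip(p[1]-37,0,309)); print(x0,y0)
cv2.imwrite("pics/p11.png",np.hstack([b,cv2.resize(im[y0:y0+75,x0:x0+100],(400,300),interpolation=cv2.INTER_CUBIC)]))
```

```text
clock 18.38 at [473.2 257.3  55. ] yaw 2.939 shift [0.  0.4 1. ] turn_z -0.009 n 1 F [ -1.8 -11.9   4.2] w 15.3
[-7.9 54.1] pull 111.6
[324.3681974  296.16726711]
274 259
```

View pics/p11.png

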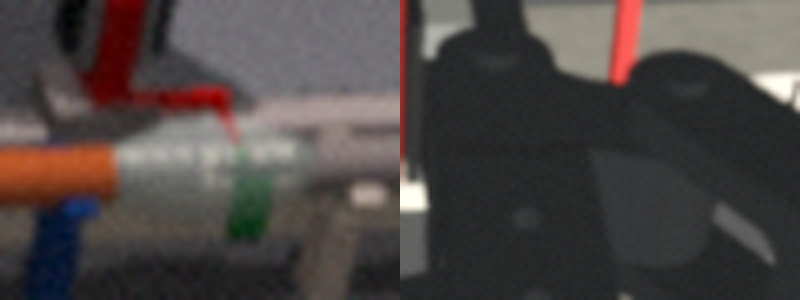

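The scene crop shows the pointer stem, (225,100) to (238,138), running straight on into the green line at about (245,155). They are level, so I keep holding.

Call:
move_arm --series '[[[0,0.004,0],0],[[0,0.004,0],0],[[0,0.004,0],0],[[0,0.004,0],0],[[0,0.004,0],0]]'

```text
clock: 19.0
eef_pos: [473.3, 257.8, 55.0]
tool_rot: [-3.113, -0.012, 2.937]
force: [-3.4, -12.6, 3.2]
width: 15.4
```

Call:
move_arm --series '[[[0,0.0038,0],0],[[0,0.0038,0],0],[[0,0.0038,0],0],[[0,0.0038,0],0],[[0,0.0038,0],0]]'

```text
clock: 19.62
eef_pos: [473.3, 258.3, 55.1]
tool_rot: [-3.109, -0.013, 2.936]
force: [-3.2, -11.1, 2.7]
width: 15.2
```

Call:
move_arm --series '[[[0,0.0038,0],0],[[0,0.0038,0],0],[[0,0.0038,0],0],[[0,0.0038,0],0],[[0,0.0038,0],0]]'

```text
clock: 20.25
eef_pos: [473.5, 259.0, 55.1]
tool_rot: [-3.105, -0.014, 2.934]
force: [-2.7, -12.2, 3.2]
width: 15.6
```

Call:
move_arm --series '[[[0,0.0038,0],0],[[0,0.0038,0],0],[[0,0.0038,0],0],[[0,0.0038,0],0]]'

```text
clock: 20.75
eef_pos: [473.6, 259.8, 55.1]
tool_rot: [-3.102, -0.014, 2.933]
force: [-3.3, -11.8, 2.7]
width: 15.4
```

Run:
```python
from h import *
s=read_state(); x=Gi(s["eef_pos"]); print("pull",x[0]+119.5); plan(G(-119.5,54,54.9),o[2]+np.pi/2)
```

```text
pull 114.1
clock 20.75 at [473.6 259.8  55.1] yaw 2.933 shift [  -2.  -114.     4.7] turn_z -0.016 n 114 F [ -3.3 -11.8   2.7] w 15.4
```

The hold is done: pull was 111–114 mm for over 3 s. Now I ease it home under control, allowing for the slight tool tilt.

Call:
move_arm --series '[[[0,-0.008,0.0003],0],[[-0.0004,-0.021,0.0009],0],[[-0.0006,-0.035,0.0014],0],[[-0.0009,-0.049,0.002],0],[[-0.001,-0.062,0.0025],0]]'

```text
clock: 21.38
eef_pos: [461.6, 198.1, 55.1]
tool_rot: [-3.102, -0.014, 2.933]
force: [-1.4, -6.7, -3.3]
width: 15.8
```

Run:
```python
from h import *
plan(G(-119.5,54,54.9),o[2]+np.pi/2)
```

```text
clock 21.38 at [461.6 198.1  55.1] yaw 2.933 shift [ -0.9 -51.2   2.2] turn_z -0.016 n 51 F [-1.4 -6.7 -3.3] w 15.8
```

Call:
move_arm --series '[[[0,-0.012,0.0005],0],[[-0.0005,-0.025,0.001],0],[[-0.0007,-0.037,0.0015],0],[[-0.0009,-0.046,0.002],0],[[-0.0009,-0.05,0.0022],0]]'

```text
clock: 22.0
eef_pos: [452.1, 148.8, 55.3]
tool_rot: [-3.102, -0.014, 2.933]
force: [-3.6, -1.6, 6.4]
width: 15.2
```

Call:
move_arm --series '[[[0,-0.001,0],0],[[0,-0.001,0],0],[[0,-0.001,0],0]]'

```text
clock: 22.38
eef_pos: [451.9, 148.2, 55.3]
tool_rot: [-3.102, -0.014, 2.933]
force: [-3.0, -2.6, 2.5]
width: 15.3
```

Run:
```python
from h import *
import cv2
plan(G(-119.5,54,54.9),o[2]+np.pi/2)
s,im=snap("w12"); T=load("w12"); T0=load("w7"); a=cv2.imread("pics/w7.png")
# compare a fixed feature of slide against static scale: red pixel extents
for n,i,t in(("home",a,T0),("now",im,T)):
    h=cv2.cvtColor(i,cv2.COLOR_BGR2HSV); m=((h[...,0]<6)|(h[...,0]>174))&(h[...,1]>130)&(h[...,2]>120); p=proj("wrist",G(-75,20,40),t); x,y=p.astype(int)
    sub=m[max(0,y-45):y+8,x-20:x+20]; ys,xs=np.nonzero(sub); print(n,p.round(1),xs.max()+x-20 if len(xs) else None, len(xs), Gi(pt("wrist",(xs.max()+x-20+.5) if len(xs) else 0,p[1],40,t)))
```

```text
clock 22.38 at [451.9 148.2  55.3] yaw 2.933 shift [-0.1 -0.4  0.4] turn_z -0.015 n 1 F [-3.  -2.6  2.5] w 15.3
home [326.  277.1] 339 569 [-65.7  19.4]
now [327.8 278.3] 342 573 [-65.   19.5]
```

Call:
move_arm --series '[[[0,-0.002,0],0],[[0,-0.003,0],0],[[0,-0.003,0],0]]'

```text
clock: 22.8
eef_pos: [451.7, 146.7, 55.3]
tool_rot: [-3.104, -0.013, 2.935]
force: [-2.0, 3.0, -2.2]
width: 15.3
```

The force reversed to +3 N, so the slide is on its stop. I let go and rise.

Call:
move_arm --series '[[[0,0,0],0],[[0,0,0],0],[[0,0,0],0],[[0,0,0],0]]' --claw 0.5

```text
clock: 23.3
eef_pos: [451.7, 146.3, 55.4]
tool_rot: [-3.104, -0.013, 2.934]
force: [0.4, -0.3, -0.7]
width: 42.5
```

Call:
move_arm --series '[[[0,0,-0.015],0],[[0,0,-0.04],0],[[0,0,-0.07],0],[[0,0,-0.1],0],[[0,0,-0.13],0]]'

```text
clock: 23.92
eef_pos: [454.3, 150.7, 187.3]
tool_rot: [-3.104, -0.012, 2.934]
force: [0.4, -0.4, 0.4]
width: 42.4
```

Call:
move_arm --series '[[[0.01,0.02,-0.01],0],[[0.015,0.05,-0.03],0],[[0.015,0.08,-0.035],0],[[0.015,0.08,-0.035],0]]'

```text
clock: 24.42
eef_pos: [457.0, 236.0, 220.9]
tool_rot: [-3.107, -0.011, 2.938]
force: [-0.2, 1.2, -1.0]
width: 42.8
```

Run:
```python
from h import *
import cv2
s,im=snap("w13"); T=load("w13"); h=cv2.cvtColor(im,cv2.COLOR_BGR2HSV); print(s["clock"],s["eef_pos"],s["width"])
def box(m,c,rx,ry):
    x,y=c.astype(int); sub=np.zeros_like(m); sub[y-ry:y+ry,x-rx:x+rx]=m[y-ry:y+ry,x-rx:x+rx]; ys,xs=np.nonzero(sub); return xs,ys
red=(((h[...,0]<4)|(h[...,0]>174))&(h[...,1]>140)&(h[...,2]>90))
p=proj("wrist",G(-75,13,40),T); xs,ys=box(red,p,12,12); k=ys>=ys.max()-2; print("pointer",Gi(pt("wrist",xs[k].mean()+.5,ys.max()+1,40,T)))
p=proj("wrist",G(36.5,0,40),T); g=(h[...,0]>45)&(h[...,0]<80)&(h[...,1]>90); xs,ys=box(g,p,15,18); print("marker",[Gi(pt("wrist",xs[ys==y].mean()+.5,y+.5,40,T)).tolist() for y in np.unique(ys)][::3])
p=proj("wrist",G(-80,-50,75),T); cu=(h[...,0]>4)&(h[...,0]<16)&(h[...,1]>90)&(h[...,2]>80); xs,ys=box(cu,p,30,12)
print("copper end x",Gi(pt("wrist",xs.min(),ys.mean(),75,T)),"inner",Gi(pt("wrist",xs.max()+1,ys.mean(),75,T)))
for c in (xs.min()+3,xs.max()-3): print("axis",Gi(pt("wrist",c,ys[xs==c].mean()+.5,77,T)),np.ptp(ys[xs==c])+1)
```

```text
24.425 [457.03511967 235.98981203 220.90136976] 42.78344570732598
pointer [-75.   15.9]
marker [[36.7, 7.6], [37.0, 3.8], [36.0, -0.2], [36.9, -4.1], [36.5, -8.1], [37.5, -12.2], [37.8, -16.2]]
copper end x [-87.4 -48.3] inner [-45.3 -47. ]
axis [-83.4 -46.6] 17
axis [-49.8 -46.9] 17
```

Run:
```python
from cell import *
print(finish_job()); print(read_state()["clock"])
```

```text
the job is handed in; nothing more can be done
None
the job is handed in; nothing more can be done
```

The job is handed in at about 24.5 s of the 72 s allowed. All steps went as planned by my own checks; `finish_job` reports no verdict.

- **Lamp:** I picked the 200 mm lamp up by its steel cap only, carried it level over the spray can and lowered it to a contact force of about 4.5 N. It rests across both V-rests with the copper end on the blue rest. After release, the copper end lay within about 2 px (roughly 2 mm) of where perfect centring puts it.
- **Pull and hold:** I drew the handle out until the pointer was level with the green line and held it for over 3 s. The pull crept from 111.0 to 114.1 mm during the hold, against the marker at about 111.7 mm. That is at most about 2.5 mm past, inside the 4 mm limit.
- **Return:** I eased the slide home at roughly 0.1 m/s and pressed it onto its stop before letting go. Afterwards the pointer read -75.0 mm, which is its home position, and the marker read 36.7 mm, against 36.3 mm at the start.

Checks that disagreed or fell short:
- **Lamp sideways position:** the last check put the lamp's axis at gauge y of about -47 mm instead of -50. The rest tips measured about 2 mm off the same way, so I put this down to my gauge fit.
- **Copper end in the last picture:** the search window was too narrow to show it, so the lengthwise centring rests on the earlier picture.
- **Bystanders:** I did not measure the spray can, mallet, tin or lug again at the end. No contact with any of them was felt or seen.

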